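Let the thick dowels roll through the feeder gate

TASK

Two dowel feeders stand on the slab; on the one holding the thick dowels, press the paddle down with the fingertips so the lever lifts its gate, and keep it down until all three dowels have rolled to the bottom of the trough. Then let the paddle come back up so the gate is shut, and finish clear of it. Do not touch the dowels or the gates, and leave the thin-dowel feeder and everything else as they are.

Things in the scene. Friction and masses are not known exactly. Their poses are not given: they have to be found in the camera images.
- feeder_thick: fixed feeder with the three thick dowels (22 mm): aluminium trough 235 x 69 mm, sloping 10 degrees down to its -x end. Origin on the slab under the trough's middle at the gate; +x up the trough, +y away from the paddle. Floor 28 mm up at the gate, walls 24 mm high. Dowels wait at +x of the gate; the catch is from the gate (x = 0) to the stop (x = -100 mm). Lever pivot at y = -75 mm, 70 mm up; paddle at y = -165 mm.
- press_thick (a point): centre of the top face of the paddle of the thick-dowel feeder: a wooden pad 45 x 45 x 10 mm, beside the trough, top about 77 mm above the slab at rest, free space below it; it moves with the lever (down about 32 mm at full press), z along the pad's upward normal
- lever_thick (a joint): rocking lever of the thick-dowel feeder, rad: 0 at rest with the gate shut, grows as the paddle goes down (gate rises), stop at 0.36. Sprung back to 0: about 2 N on the paddle to start, about 4.5 N at the stop. Thick dowels pass under the gate only beyond about 0.29.
- gate_thick (a point): middle of the lower edge of the steel gate tongue (20 mm wide in y, 5 mm thick, 43 mm tall) of the thick-dowel feeder; 3 mm above the trough floor when shut, rises with the lever
- dowel_thick0: thick wooden dowel, 22 mm across, 60 mm long, lying across the trough; number 0 from the gate (0 is nearest) at the start; origin at its centre, y along its length, it turns as it rolls
- dowel_thick1: thick wooden dowel, 22 mm across, 60 mm long, lying across the trough; number 1 from the gate (0 is nearest) at the start; origin at its centre, y along its length, it turns as it rolls
- dowel_thick2: thick wooden dowel, 22 mm across, 60 mm long, lying across the trough; number 2 from the gate (0 is nearest) at the start; origin at its centre, y along its length, it turns as it rolls
- feeder_thin: fixed feeder with the three thin dowels (12 mm): aluminium trough 235 x 69 mm, sloping 10 degrees down to its -x end. Origin on the slab under the trough's middle at the gate; +x up the trough, +y away from the paddle. Floor 28 mm up at the gate, walls 24 mm high. Dowels wait at +x of the gate; the catch is from the gate (x = 0) to the stop (x = -100 mm). Lever pivot at y = -75 mm, 70 mm up; paddle at y = -165 mm.
- press_thin (a point): centre of the top face of the paddle of the thin-dowel feeder: a wooden pad 45 x 45 x 10 mm, beside the trough, top about 77 mm above the slab at rest, free space below it; it moves with the lever (down about 32 mm at full press), z along the pad's upward normal
- lever_thin (a joint): rocking lever of the thin-dowel feeder, rad: 0 at rest with the gate shut, grows as the paddle goes down (gate rises), stop at 0.36. Sprung back to 0: about 2 N on the paddle to start, about 4.5 N at the stop. Thin dowels pass under the gate beyond about 0.14.
- gate_thin (a point): middle of the lower edge of the steel gate tongue (20 mm wide in y, 5 mm thick, 43 mm tall) of the thin-dowel feeder; 3 mm above the trough floor when shut, rises with the lever
- dowel_thin0: thin wooden dowel, 12 mm across, 60 mm long, lying across the trough; number 0 from the gate (0 is nearest) at the start; origin at its centre, y along its length, it turns as it rolls
- dowel_thin1: thin wooden dowel, 12 mm across, 60 mm long, lying across the trough; number 1 from the gate (0 is nearest) at the start; origin at its centre, y along its length, it turns as it rolls
- dowel_thin2: thin wooden dowel, 12 mm across, 60 mm long, lying across the trough; number 2 from the gate (0 is nearest) at the start; origin at its centre, y along its length, it turns as it rolls
- tile: white ceramic tile 100 x 100 x 8 mm lying on the slab; origin under its centre
- tin: round lidded steel tin, 76 mm across, 60 mm tall; origin under its centre
- crank: steel hand drill with wooden handles lying along its x, about 205 mm long, 65 mm tall; origin underneath, at its gear wheel
- clamp: red plastic bar clamp lying flat, about 145 x 75 mm, 20 mm tall; origin underneath, near its middle
- glue: glue bottle, 52 mm across, 130 mm tall, standing; origin under its centre
- pencil: carpenter's pencil lying flat, 170 mm long, 8 mm thick; origin underneath, near its middle

How it is judged:
On the way, in this order (a step that is already met when the one before it is completed fails the run):
1. the paddle of the thick-dowel feeder is pressed down by the fingers (value of joint lever_thick above 0.15 rad and contact force between the fingers and lever_thick_c2 above 0.3 N), for 0.1 s.
2. all three thick dowels lie in the catch below the gate, with the paddle still held down (all of step 1 and x of dowel_thick0 in the frame of feeder_thick between -0.105 and -0.014 m and x of dowel_thick1 in the frame of feeder_thick between -0.105 and -0.014 m and x of dowel_thick2 in the frame of feeder_thick between -0.105 and -0.014 m and y of dowel_thick0 in the frame of feeder_thick between -0.02 and 0.02 m and y of dowel_thick1 in the frame of feeder_thick between -0.02 and 0.02 m and y of dowel_thick2 in the frame of feeder_thick between -0.02 and 0.02 m and z of each of dowel_thick0, dowel_thick1, dowel_thick2 in the frame of feeder_thick below 0.05 m), for 0.2 s.
At the end, for the whole second after the job is handed in: All three thick dowels lie at rest in the lower trough of their feeder (centres at least 14 mm below the gate), its lever is back within 0.04 rad of shut, the thin dowels still wait behind their shut gate (moved under 10 mm), and the tile, tin, drill, clamp, glue and pencil have moved under 20 mm (x of dowel_thick0 in the frame of feeder_thick between -0.105 and -0.014 m and x of dowel_thick1 in the frame of feeder_thick between -0.105 and -0.014 m and x of dowel_thick2 in the frame of feeder_thick between -0.105 and -0.014 m and y of dowel_thick0 in the frame of feeder_thick between -0.02 and 0.02 m and y of dowel_thick1 in the frame of feeder_thick between -0.02 and 0.02 m and y of dowel_thick2 in the frame of feeder_thick between -0.02 and 0.02 m and z of each of dowel_thick0, dowel_thick1, dowel_thick2 in the frame of feeder_thick below 0.05 m and linear speed of each of dowel_thick0, dowel_thick1, dowel_thick2, dowel_thin0, dowel_thin1, dowel_thin2 below 0.03 m/s and x of each of dowel_thin0, dowel_thin1, dowel_thin2 in the frame of feeder_thin above 0.005 m and distance of each of dowel_thin0, dowel_thin1, dowel_thin2 from where it was at the start of the episode below 0.01 m and distance of each of tile, tin, crank, clamp, glue, pencil from where it was at the start of the episode below 0.02 m and value of joint each of lever_thick, lever_thin below 0.04 rad); the robot touches nothing.
It fails at once if a dowel is touched by the robot (contact force between any of the fingers, the arm and dowel_thick0 above 0.3 N or contact force between any of the fingers, the arm and dowel_thick1 above 0.3 N or contact force between any of the fingers, the arm and dowel_thick2 above 0.3 N or contact force between any of the fingers, the arm and dowel_thin0 above 0.3 N or contact force between any of the fingers, the arm and dowel_thin1 above 0.3 N or contact force between any of the fingers, the arm and dowel_thin2 above 0.3 N).
It fails at once if a dowel is lifted out of its trough (height (world z) of any of dowel_thick0, dowel_thick1, dowel_thick2, dowel_thin0, dowel_thin1, dowel_thin2 above 0.085 m).
It fails at once if a gate is touched by the robot instead of being lifted through the paddle (contact force between any of the fingers, the arm and lever_thick_c1 above 0.3 N or contact force between any of the fingers, the arm and lever_thin_c1 above 0.3 N).
It fails at once if the thin-dowel feeder's lever is worked (value of joint lever_thin above 0.08 rad).
It fails at once if a bystander is knocked away or lifted (distance of any of tile, tin, crank, clamp, glue, pencil from where it was at the start of the episode above 0.03 m).
It also fails if it takes over 32 s, if anything falls off the work surface, if the arm or the gripper's body presses on something with over 40 N, if the wrist force passes 120 N, or if a joint passes its speed limit or range.

ROBOT

A 6-joint arm with a two-finger parallel gripper is mounted at the origin on the work surface. World frame = base frame: x ahead of the robot, y to its left, z up, the work surface at z = 0. Lengths are in m, angles in rad, forces in N, time in s.
With the tool pointing down it reaches from about 0.4 to 0.825 m from the base axis. Payload 7 kg.
Tool frame: the origin (TCP) lies on the centre line of the jaws, within the pads' length; the fingertips stand 22 mm ahead of it and the grasp point (between the pads) lies 3 mm ahead of it; z points along the fingers, y is the direction in which the jaws open and shut (so a half turn about z gives the same grasp; the last joint's range is limited). The gripper opens to 88 mm and grips with 3 to 60 N. Pads are 19 mm wide; open, the fingers measure 130 mm over their backs; the gripper's body (78 mm by 193 mm) begins 47 mm behind the grasp point.
Start: joints at [1.572, 0.359, 0.012, 0, -1.224, -0.288], TCP at [0.191, 0.647, 0.249] pointing down, gripper open.
Joint ranges: [-3.07, 3.07], [-1.43, 2.12], [-1.02, 1.25], [-3.03, 1.67], [-3.05, -0], [-3.03, 3.03]. Speed limits (rad/s): [2.39, 2.39, 3.01, 3.14, 3.14, 3.14].

INTERFACE

Orientations are given as [roll, pitch, yaw] about the fixed x, y, z axes, in that order (R = Rz(yaw) Ry(pitch) Rx(roll)).
In Python, from station import arm gives the robot as it stands. The module is installed in compiled form; this text tells all that it offers.
- The arm moves only by the tool arm_command, never from a script. Its argument "motion" is a list of rows, each a list of 3 entries, a list of its own where there are three numbers: the shift along the tool's x, y, z in mm, then the turn, a rotation vector about the tool's x, y, z in degrees, then the opening, from 0 (shut) to 1 (fully open). In form: [[[tx, ty, tz], [wx, wy, wz], grip], ...]. A call has 1 to 20 rows; each row shifts and turns the commanded pose from where the row before left it, along the tool's axes as they then stand; what a row does not reach is not made up. A row lasts 1/12 s, in which the tool goes at most 41.7 mm and 7.16 degrees, less where a joint would pass 70% of its speed; a pose out of reach is approached as far as the arm can. A call is refused whole if a number of a shift passes 41.7 or a number of a turn 7.16, either way. A call with a gripper value outside its range is refused whole. The fingers move at their own pace and stop on an object; "newtons" is the grip in N (left out, the last holds). Time passes only in rows, so rows that do not move let the fingers close. It gives the time, the measured TCP pose, the force and the opening at its end, in the units of the state.
- arm.get_state(): the state, without advancing time (a new reading comes with each control period).
- arm.grab_frame(name): name is "side" or "top"; returns the picture (420x560x3 uint8, red, green, blue); there is no depth.
- arm.camera_info(name): a dict with "fov_y" (degrees; the focal length in pixels is half the picture's height over the tangent of half this angle, whatever the lens; pixels are square), "cx", "cy" (the principal point, pixels), "k1" (the pictures are not rectified: a ray, as slopes to the right and down, at radius r is drawn at 1 + k1 r^2 times it, then the intrinsics apply), "view" (4x4, takes a point from world to camera coordinates). Camera axes: x right, y down, z forward; pixel columns grow to the right and rows downward; lengths in m; the calibration is good to about 2 mm. A picture is of the moment at which its call begins. camera_info takes no time and is no camera call.
- arm.job_done(): hands the job in, once; it reports no verdict.
The state is a dict: "t": time; "q": joint angles; "qd": joint speeds; "joint_efforts": joint torques, N m; "eef_pos": TCP position; "ee_rot": TCP orientation; "force": force on the tool from outside, world axes, zero at the start; "moment": the same for the moment, N m; "width": finger opening in m.
Only numpy, scipy, OpenCV 4.12 (cv2) and the standard library are available. Lean on these libraries where they do the work, as an engineer would, in place of code of your own. Each camera call takes 0.05 s, during which the arm holds its last target. There are 200 camera calls.

## Working session

There is one attempt and no reset: what is moved stays moved. The work goes in short steps, Python scripts to look and compute and a tool call to move; the robot and the scene stay as the last step left them, time stands still between calls to the robot, and variables do not carry over. Pictures are saved under pics/ and viewed, on a budget of 10 in all, crops included, one or two more only if the job needs it, and the job is handed in when it is done.

Besides the shell and the picture viewer there is one more tool, called after "Request:" as a command line: name --argument value ..., lists and objects as JSON in quotes. arm_command: Moves the arm, as the interface text tells. Its arguments: {"type":"object","properties":{"motion":{"type":"array","items":{"type":"array"}},"newtons":{"type":"number"}},"required":["motion"]}

```bash
mkdir -p pics; cat > h.py <<'E'
import numpy as np, cv2
from station import arm
def cam(n):
    c=arm.camera_info(n); f=210/np.tan(np.radians(c['fov_y'])/2)
    return c,f,np.array(c['view'])
def ray(n,u,v):
    c,f,V=cam(n); d=np.array([(u-c['cx'])/f,(v-c['cy'])/f]); s=d.copy()
    for _ in range(20): s=d/(1+c['k1']*(s@s))
    R=V[:3,:3]; return -R.T@V[:3,3], R.T@np.array([*s,1])
def onz(n,u,v,z):
    o,d=ray(n,u,v); return o+d*(z-o[2])/d[2]
def proj(n,p):
    c,f,V=cam(n); q=V[:3,:3]@np.array(p)+V[:3,3]; s=q[:2]/q[2]; s=s*(1+c['k1']*(s@s)); return f*s+[c['cx'],c['cy']]
def save(n,name):
    im=arm.grab_frame(n); cv2.imwrite(f'pics/{name}.png',cv2.cvtColor(im,cv2.COLOR_RGB2BGR)); return im
E
python3 - <<'E'
from h import *
for n in('top','side'): save(n,n+'0'); print(n,ray(n,280,210))
print(arm.get_state())
E
```

```text
top (array([0.33460378, 0.00494479, 1.23130055]), array([ 0.18788803, -0.02398526, -0.9819097 ]))
side (array([0.48505025, 0.89634648, 0.94861647]), array([ 0.03477979, -0.71989933, -0.69325969]))
{'t': 0.1, 'q': array([ 1.57206668e+00,  3.59331288e-01,  1.11454733e-02, -3.17207283e-04,
       -1.22413681e+00, -2.88102659e-01]), 'qd': array([-0.00096899, -0.00155463,  0.00214397,  0.00232458, -0.00106982,
        0.00018025]), 'joint_efforts': array([-2.24352902e-03, -5.84158587e+01,  2.93751329e+01,  7.01546654e+00,
        1.01418103e-02, -5.26137683e-05]), 'eef_pos': array([0.19087199, 0.64701131, 0.24770227]), 'ee_rot': array([ 3.14004453e+00, -1.47792350e-04, -2.86940189e-01]), 'force': array([ 0.0888767 , -0.541377  ,  0.45003167]), 'moment': array([-0.03822945, -0.00908445,  0.01508388]), 'width': 0.08745679568734024}
```

View pics/top0.png

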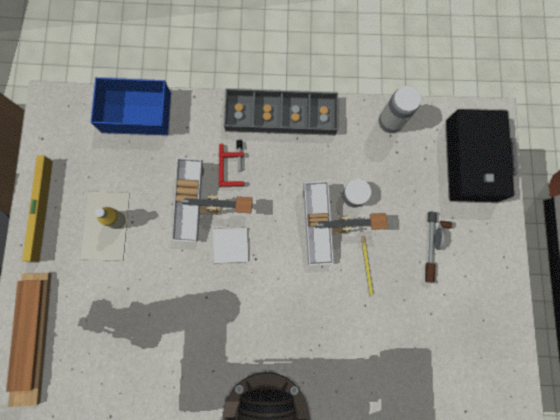

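View pics/side0.png

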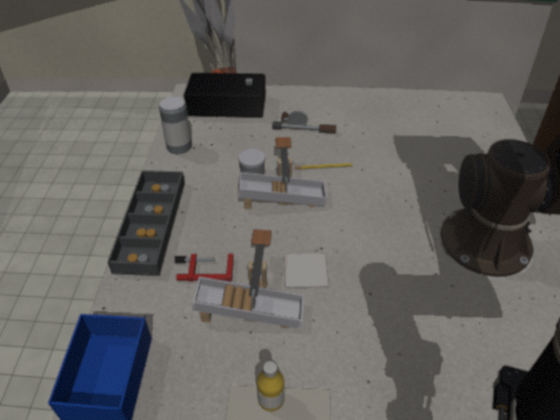

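The top view shows the thick feeder on the left: trough (187,200), paddle (244,205), dowels at (187,190). The thin feeder's trough is at (318,222) and its paddle at (379,221). In the side view the thick trough is at (248,300) and its paddle at (261,238).

```bash
python3 - <<'E'
from h import *
res={}
for n,(u,v) in (('top',(244,205)),('side',(261,238))):
    im=cv2.imread(f'pics/{n}0.png'); hsv=cv2.cvtColor(im,cv2.COLOR_BGR2HSV)
    print(n,hsv[v,u])
    m=cv2.inRange(hsv,(0,110,60),(16,255,255)); k,l,s,c=cv2.connectedComponentsWithStats(m)
    i=min(range(1,k),key=lambda i:np.hypot(*(c[i]-(u,v)))+(1e3 if s[i,4]<40 else 0))
    print(s[i],c[i]); r=cv2.minAreaRect(np.argwhere(l==i)[:,::-1].astype(np.float32)); print(r)
    res[n]=onz(n,*c[i],.076); print(res[n])
# trough ends (top rim approx), upper and lower, glue, clamp
for nm,p,z in (('rim_up',(190,160),.07),('rim_low',(186,241),.035),('glue',(107,215),.13),('tile',(230,245),.008),('thinpad',(379,221),.077),('lever trough end',(187,203),.08)):
    print(nm,onz('top',*p,z).round(3))
E
```

```text
top [ 13 131 144]
[236 198  16  14 212] [243.42924528 204.48113208]
((243.5, 204.5), (13.0, 15.0), 90.0)
[0.56824253 0.07892894 0.076     ]
side [ 13 129 109]
[252 230  18  15 211] [260.97156398 236.87203791]
((260.7323303222656, 236.97940063476562), (16.796533584594727, 13.191798210144043), 4.39870548248291)
[0.56908263 0.08303769 0.076     ]
rim_up [0.694 0.236 0.07 ]
rim_low [0.467 0.239 0.035]
glue [0.519 0.428 0.13 ]
tile [0.461 0.117 0.008]
thinpad [ 0.533 -0.299  0.077]
lever trough end [0.567 0.234 0.08 ]
```

Request:
arm_command --motion '[[[26.1, 21.9, 0], [0, 0, 0], 0], [[26.1, 21.9, 0], [0, 0, 0], 0], [[26.1, 21.9, 0], [0, 0, 0], 0], [[26.1, 21.9, 0], [0, 0, 0], 0], [[26.1, 21.9, 0], [0, 0, 0], 0], [[26.1, 21.9, 0], [0, 0, 0], 0], [[26.1, 21.9, 0], [0, 0, 0], 0], [[26.1, 21.9, 0], [0, 0, 0], 0], [[26.1, 21.9, 0], [0, 0, 0], 0], [[26.1, 21.9, 0], [0, 0, 0], 0], [[26.1, 21.9, 0], [0, 0, 0], 0], [[26.1, 21.9, 0], [0, 0, 0], 0], [[26.1, 21.9, 0], [0, 0, 0], 0], [[26.1, 21.9, 0], [0, 0, 0], 0], [[26.1, 21.9, 0], [0, 0, 0], 0], [[26.1, 21.9, 0], [0, 0, 0], 0], [[26.1, 21.9, 0], [0, 0, 0], 0], [[26.1, 21.9, 0], [0, 0, 0], 0], [[26.1, 21.9, 0], [0, 0, 0], 0], [[26.1, 21.9, 0], [0, 0, 0], 0]]'

```text
t: 1.77
eef_pos: [0.5682, 0.078, 0.2484]
ee_rot: [3.141, 0.0, -0.287]
force: [-0.2, 0.5, -0.3]
width: 0.0003
```

Request:
arm_command --motion '[[[0, 0, 0], [0, 0, 6.7], 0], [[0, 0, 0], [0, 0, 6.7], 0], [[0, 0, 0], [0, 0, 6.7], 0], [[0, 0, 0], [0, 0, 6.7], 0], [[0, 0, 0], [0, 0, 6.7], 0], [[0, 0, 0], [0, 0, 6.7], 0], [[0, 0, 0], [0, 0, 6.7], 0], [[0, 0, 0], [0, 0, 6.7], 0], [[0, 0, 0], [0, 0, 6.7], 0], [[0, 0, 0], [0, 0, 6.7], 0], [[0, 0, 0], [0, 0, 6.6], 0], [[0, 0, 0], [0, 0, 0], 0], [[0, 0, 0], [0, 0, 0], 0]]'

```text
t: 2.85
eef_pos: [0.5676, 0.0796, 0.2483]
ee_rot: [3.141, -0.0, -1.568]
force: [0.5, -0.2, -0.7]
width: 0.0005
```

Request:
arm_command --motion '[[[0, 0, 25], [0, 0, 0], 0], [[0, 0, 35], [0, 0, 0], 0], [[0, 0, 35], [0, 0, 0], 0], [[0, 0, 25], [0, 0, 0], 0], [[0, 0, 12], [0, 0, 0], 0], [[0, 0, 0], [0, 0, 0], 0]]'

```text
t: 3.35
eef_pos: [0.5657, 0.0788, 0.1131]
ee_rot: [3.136, -0.002, -1.568]
force: [0.2, -0.5, 1.2]
width: 0.0003
```

```bash
python3 - <<'E'
from h import *
a=save('side','s1'); b=save('top','t1')
L=[cv2.resize(a[150:350,160:360],(400,400),interpolation=2),cv2.resize(b[110:310,140:340],(400,400),interpolation=2)]
cv2.imwrite('pics/c1.png',np.hstack(L)[:,:,::-1])
E
```

```text
(no output)
```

View pics/c1.png

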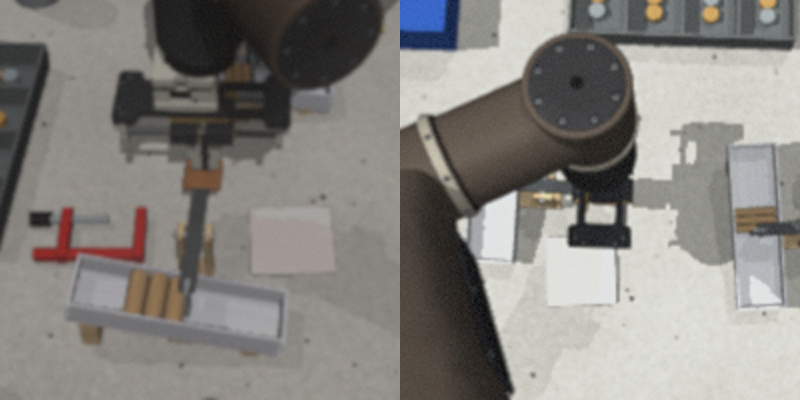

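The side crop shows the closed fingertips (205,165) directly over the thick paddle (202,177). All three dowels are still behind the gate at (185,295).

Request:
arm_command --motion '[[[0, 0, 8], [0, 0, 0], 0], [[0, 0, 6], [0, 0, 0], 0], [[0, 0, 6], [0, 0, 0], 0], [[0, 0, 6], [0, 0, 0], 0], [[0, 0, 6], [0, 0, 0], 0], [[0, 0, 4], [0, 0, 0], 0], [[0, 0, 2], [0, 0, 0], 0], [[0, 0, 0], [0, 0, 0], 0], [[0, 0, 0], [0, 0, 0], 0]]'

```text
t: 4.2
eef_pos: [0.5681, 0.0799, 0.0788]
ee_rot: [-3.141, 0.0, -1.571]
force: [1.4, 2.4, 2.9]
width: 0.0007
```

```bash
python3 - <<'E'
from h import *
a=save('side','s2')
cv2.imwrite('pics/c2.png',cv2.resize(a[200:350,170:330],(640,600),interpolation=2)[:,:,::-1])
print(arm.get_state()['force'],arm.get_state()['eef_pos'])
E
```

```text
[1.84786877 0.65253853 2.54061691] [0.56805862 0.07980468 0.07880373]
```

View pics/c2.png

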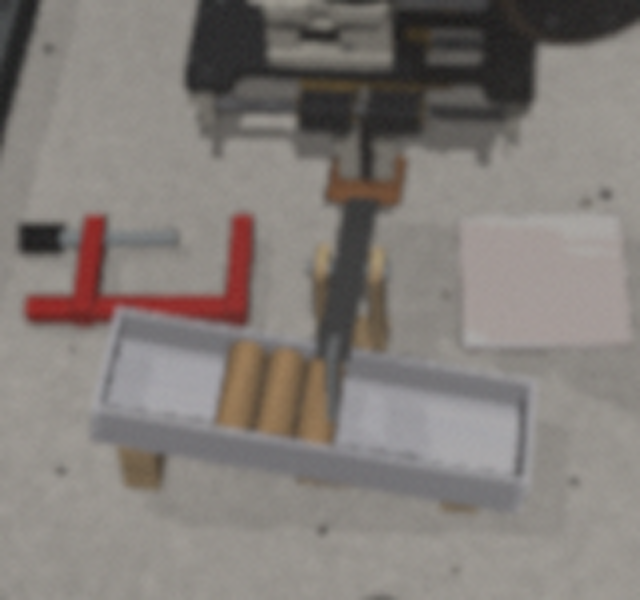

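The fingertips are on the pad at (365,170). The gate has risen part way and the dowels are still held at (235–320,390).

Request:
arm_command --motion '[[[0, 0, 2], [0, 0, 0], 0], [[0, 0, 2], [0, 0, 0], 0], [[0, 0, 2], [0, 0, 0], 0], [[0, 0, 0], [0, 0, 0], 0], [[0, 0, 0], [0, 0, 0], 0], [[0, 0, 0], [0, 0, 0], 0], [[0, 0, 0], [0, 0, 0], 0], [[0, 0, 0], [0, 0, 0], 0], [[0, 0, 0], [0, 0, 0], 0], [[0, 0, 0], [0, 0, 0], 0], [[0, 0, 0], [0, 0, 0], 0], [[0, 0, 0], [0, 0, 0], 0], [[0, 0, 0], [0, 0, 0], 0], [[0, 0, 0], [0, 0, 0], 0]]'

```text
t: 5.42
eef_pos: [0.5678, 0.0796, 0.0726]
ee_rot: [-3.141, 0.0, -1.571]
force: [1.6, 0.9, 4.4]
width: 0.0003
```

```bash
python3 - <<'E'
from h import *
a=save('side','s3')
cv2.imwrite('pics/c3.png',cv2.resize(a[200:350,170:330],(640,600),interpolation=2)[:,:,::-1])
print(arm.get_state()['force'],arm.get_state()['eef_pos'])
E
```

```text
[2.73426724 1.28203045 5.35878532] [0.56781848 0.0796724  0.07258292]
```

View pics/c3.png

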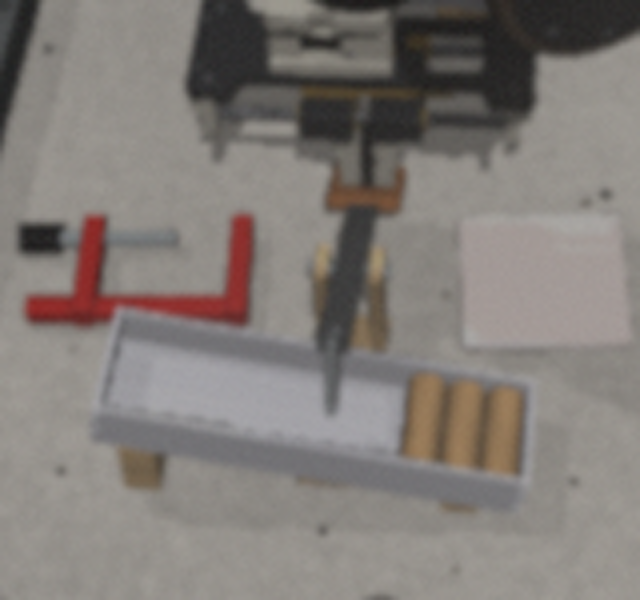

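All three dowels are at the bottom stop (425–505,425). I'll hold the paddle briefly, then release it gently and rise.

Request:
arm_command --motion '[[[0, 0, 0], [0, 0, 0], 0], [[0, 0, 0], [0, 0, 0], 0], [[0, 0, 0], [0, 0, 0], 0], [[0, 0, 0], [0, 0, 0], 0], [[0, 0, -5], [0, 0, 0], 0], [[0, 0, -5], [0, 0, 0], 0], [[0, 0, -5], [0, 0, 0], 0], [[0, 0, -5], [0, 0, 0], 0], [[0, 0, -5], [0, 0, 0], 0], [[0, 0, -5], [0, 0, 0], 0], [[0, 0, -10], [0, 0, 0], 0], [[0, 0, -20], [0, 0, 0], 0], [[0, 0, -35], [0, 0, 0], 0], [[0, 0, -35], [0, 0, 0], 0], [[0, 0, -20], [0, 0, 0], 0], [[0, 0, 0], [0, 0, 0], 0], [[0, 0, 0], [0, 0, 0], 0], [[0, 0, 0], [0, 0, 0], 0]]'

```text
t: 6.97
eef_pos: [0.5672, 0.0798, 0.2224]
ee_rot: [3.141, 0.0, -1.571]
force: [0.5, 0.1, -0.4]
width: 0.0008
```

```bash
python3 - <<'E'
from h import *
a=save('side','s4')
cv2.imwrite('pics/c4.png',cv2.resize(a[130:350,160:360],(545,600),interpolation=2)[:,:,::-1])
s=arm.get_state();print(s['t'],s['force'],s['eef_pos'],abs(s['qd']).max())
E
```

```text
7.0167 [-0.10002644 -0.07781691 -0.3753468 ] [0.56702331 0.07961148 0.22178236] 0.01240377211153686
```

View pics/c4.png

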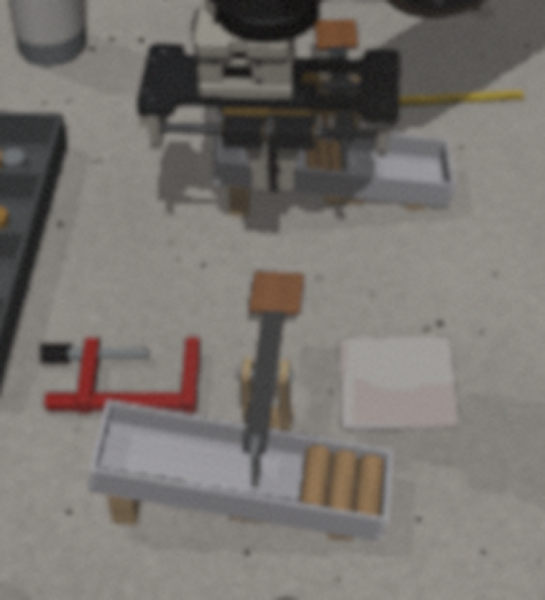

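The paddle is back up at (277,292), the gate is down at (255,470), and the dowels rest at the stop (315–370,480). The gripper is well clear, and the thin dowels still wait behind their gate.

```bash
python3 -c "
from station import arm
print(arm.job_done())"
```

```text
the job is handed in; nothing more can be done
None
```

I pressed the thick-dowel feeder's paddle with the closed fingertips and held it until all three dowels had rolled to the stop. Then I released it gently, rose about 150 mm clear and handed the job in at about 7 s; no verdict is reported.

- **While pressed:** the upward force on the tool was about 4–5 N, and the side picture showed all three dowels at the bottom with the paddle still down.
- **After release:** the last side picture showed the paddle back up, the gate shut and the dowels at the stop. The thin feeder, clamp and tile looked unmoved, and the force was near zero.
- **Not checked:** I judged the final lever angle by eye and did not measure it. I also did not look again at the glue, the drill or most of the tin, but nothing went near them.

No check failed or disagreed with another.

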